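# Draw a jig end plate home with its cam lock

## Robot

A 6-joint arm with a two-finger parallel gripper is mounted at the origin on a cart in front of the work surface, level with it; the furniture and walls round the work are solid. World frame = base frame: x ahead of the robot, y to its left, z up, the work surface at z = 0. Lengths are in mm, angles in degrees, forces in N, time in s.
With the tool pointing down it reaches from about 350 to 850 mm from the base axis. Payload 8.1 kg.
Tool frame: the origin (TCP) lies between the finger pads; the fingertips stand 22 mm ahead of it and the grasp point (between the pads) lies 3 mm ahead of it; z points along the fingers, y is the line along which they close (so a half turn about z gives the same grasp; the last joint's range is limited). The gripper opens to 85 mm and grips with 20 to 120 N. Pads are 22 mm wide; open, the fingers measure 114 mm over their backs; the gripper's body (76 mm by 85 mm) begins 54 mm behind the grasp point. The pads swing forward as they close: fully open they stand 13 mm farther back than shut.
Start: joints at [70.279, 7.471, 85.268, -0, 87.261, -4.893], TCP at [153.53, 580.029, 253.292] pointing down, gripper open.
Joint ranges: [-169.43, 169.43], [-51.17, 129.36], [1.28, 143.12], [-76.62, 256.62], [0, 156.53], [-152.29, 152.29]. Speed limits (degrees/s): [136.94, 136.94, 159.86, 180, 180, 180].

## Interface

Orientations are given as [roll, pitch, yaw] about the fixed x, y, z axes, in that order (R = Rz(yaw) Ry(pitch) Rx(roll)).
In Python, from bench import r, vision gives the robot as it stands.
- The arm moves only by the tool step_arm, never from a script. Its argument "targets" is a list that holds one entry, the list of rows, each a list of 6 numbers: the shift along the world's x, y, z in mm, then the turn, a rotation vector about the world's x, y, z in rad. In form: [[[x, y, z, rx, ry, rz], ...]]. A call has 1 to 12 rows; each row is the pose to reach, as a shift and turn from the pose commanded when the call began; what a row does not reach only later rows make up. A row lasts 1/12 s, in which the tool goes at most 41.7 mm and 7.16 degrees, less where a joint would pass 70% of its speed; a pose out of reach is approached as far as the arm can. A call with a gripper value outside its range is refused whole. "fingers" is the gripper's target within -1 to 1 (shut at 1, half-way at 0, fully open at -1), set as the call begins (left out, the last holds). The fingers move at their own pace and stop on an object; "newtons" is the grip in N (left out, the last holds). Time passes only in rows, so rows that repeat a pose let the fingers close. It gives the time, the measured TCP pose, the force, the opening and the grip force at its end, in the units of the state.
- r.sense(): the state, without advancing time (a new reading comes with each control period).
- vision.snapshot(name): name is "scene" or "side" or "wrist"; returns a dict with "img" (400x640x3 uint8, blue, green, red), "mtx" (3x3 intrinsics, pixels), "eye" and "attitude" of the camera in the world. Camera axes: x right, y up, looking along -z (the intrinsics and any distortion apply to the point x, -y, -z); pixel columns grow to the right and rows downward; lengths in mm; the calibration is good to about 2 mm. A picture is of the moment at which its call begins. There is no depth.
- r.hand_in(): hands the job in; it is judged then, once.
The state is a dict: "time": time; "joint_pos": joint angles; "qd": joint speeds; "joint_efforts": joint torques, N m; "tool_pos": TCP position; "tcp_rot": TCP orientation; "ft_force": force on the tool from outside, world axes, zero at the start; "wrist_torque": the same for the moment, N m; "finger_gap": finger opening in mm; "grip_force": force on a finger pad.
Only numpy, scipy, OpenCV 4.12 (cv2) and the standard library are available. Lean on these libraries where they do the work, as an engineer would, in place of code of your own. Each camera call takes 0.05 s, during which the arm holds its last target. There are 200 camera calls.

## Task

Take the orange cam driver from its stand, feel for the slot of the brass cam with light pressure until the blade drops in, and turn the cam clockwise until it has drawn the loose end plate firmly tight against the stop bar, without overtightening. Then put the driver back upright in its stand, and leave the things standing around alone.

Things in the scene. Friction and masses are not known exactly. Their poses are not given: they have to be found in the camera images.
- driver: Loose driver, upright in its stand: 112 mm long, 0.1 to 0.16 kg. Origin at the middle of the blade tip, z up to the handle. Blade 16 mm wide (its x), 3.5 mm thick (its y), 16 mm high; above it a 10 mm round shaft, a black collar 30 mm wide (50 to 56 mm above the tip) and a square orange handle 26 x 26 mm, flats facing its x and y (56 to 110 mm above the tip).
- cam: Brass cam disc, 44 mm across, flush in the fixture's grey cover, turning about a vertical axis. Origin on the axis at the mouth of its slot, 57 mm above the bench; z up. Slot along its x: 18.5 mm long, 5 mm wide, 8 mm deep, closed ends; a red mark at its +x end. It tightens clockwise seen from above; fully tight comes 0.45 to 1.2 rad from the start (the driver turns more: play, flex), elsewhere each time.
- slot_floor (a point): Centre of the slot's floor, 49 mm above the bench; turns with the cam. Feel at the driver: the cam turns freely at about 0.1 N m, then catches the hidden bolt head and draws. With the plate home it takes 0.3 to 0.37 N m, then rises steeply; 0.37 to 0.46 N m is well tight (bolt pull 30 to 45 N; it settles to 15 to 25 N on letting go, under 12 N is loose), over 0.53 N m (pull 60 N) is overtightened. The cam stays where it is left.
- end_plate: Loose aluminium end plate, 110 x 58 mm, 0.4 to 0.65 kg, on the fixture between guide rails. Origin at the foot of its face to the housing, mid-width, 10 mm above the bench; x away from the housing. It starts 2 to 6 mm off the steel stop bar (adjustable, set differently each time); its bolt already reaches into the cam. Buffers push back 12 N per mm over the last 2 mm (24 N when home).
- fixture: Jig fixture fixed to the bench: blue base plate 190 x 140 x 10 mm, aluminium housing 80 x 92 mm with a grey cover whose top is 57 mm above the bench, steel stop bar in front of the housing. Origin at bench height under the cam's axis; x points to the end plate, z up; the base plate reaches from x -65 to 125 mm, the housing from -50 to 30 mm.
- stand_hole (a point): Mouth of the round hole in the driver's stand, 56 mm above the bench; hole 22 mm wide with a small bevel, open down to the bench. The stand is a fixed grey block 70 x 70 mm on a dark 90 x 90 mm foot. In place, the driver's collar rests on the block's top, its blade tip 6 mm above the bench.
- battery: Black battery, 93 x 69 x 117 mm, standing beyond the stand; a bystander. Origin at the centre of its underside.
- jig_block: Grey drilled steel block, 45 x 70 x 35 mm; a bystander. Origin at the centre of its underside.
- cap_red: Small red cap, 26 mm across, 22 mm high; a bystander. Origin at the centre of its underside.
- tape_roll: Roll of tape lying flat, 98 mm across, 24 mm high; a bystander. Origin at the centre of its underside.
There are look-alikes about, which are no part of the job. What is shaped like the end_plate but purple is not meant.

How it is judged:
By the outcome, as a careful person would: the job done as asked, in the order asked, and still so for the second after the job is handed in, with the robot touching nothing.
It also fails if it takes over 72 s, if anything falls off the work surface, if the arm or the gripper's body presses on something with over 40 N, if the wrist force passes 120 N, or if a joint passes its speed limit or range.

## Working session

There is one attempt and no reset: what is moved stays moved. The work goes in short steps, Python scripts to look and compute and a tool call to move; the robot and the scene stay as the last step left them, time stands still between calls to the robot, and variables do not carry over. Pictures are saved under pics/ and viewed, at most 10 in all, crops included, and the job is handed in when it is done.

Besides the shell and the picture viewer there is one more tool, called after "Request:" by a JSON object that holds its "name" and its "arguments", one argument or row to a line. step_arm: Moves the arm, as the interface text tells. Its arguments: {"type":"object","properties":{"targets":{"type":"array"},"fingers":{"type":"number"},"newtons":{"type":"number"}},"required":["targets"]}

```bash
mkdir -p pics; cat > h.py <<'E'
import numpy as np, cv2
from bench import r, vision
from scipy.spatial.transform import Rotation as R
def snap(n):
    s=vision.snapshot(n); return s
def rot(s):
    a=np.array(s["attitude"],float)
    return a if a.shape==(3,3) else (R.from_euler('xyz',a,degrees=True).as_matrix() if a.size==3 else R.from_quat(a).as_matrix())
def ray(s,u,v):
    K=np.array(s["mtx"]);p=np.linalg.solve(K,[u,v,1.]);d=rot(s)@np.array([p[0],-p[1],-p[2]]);return np.array(s["eye"],float),d/np.linalg.norm(d)
def onz(s,u,v,z):
    e,d=ray(s,u,v);return e+d*(z-e[2])/d[2]
def proj(s,P):
    q=rot(s).T@(np.array(P,float)-np.array(s["eye"]));q=np.array(s["mtx"])@[q[0],-q[1],-q[2]];return q[:2]/q[2]
E
python3 - <<'E'
from h import *
a=snap("scene");b=snap("side")
print({k:v for k,v in a.items() if k!="img"});print({k:v for k,v in b.items() if k!="img"})
cv2.imwrite("pics/a.png",a["img"]);cv2.imwrite("pics/b.png",b["img"]);print(r.sense())
E
```

```text
{'mtx': array([[405.3839096 ,   0.        , 311.65545888],
       [  0.        , 405.3839096 , 197.62269799],
       [  0.        ,   0.        ,   1.        ]]), 'eye': array([-45.37433343, 334.46582523, 511.24828687]), 'attitude': array([  61.83164577,    1.32568134, -127.15505556])}
{'mtx': array([[447.03971922,   0.        , 313.14598051],
       [  0.        , 447.03971922, 199.32971664],
       [  0.        ,   0.        ,   1.        ]]), 'eye': array([  492.15407163, -1099.20593053,   642.67118818]), 'attitude': array([59.24142335, -0.69452378, -5.23240569])}
{'time': 0.1, 'joint_pos': array([ 7.02815259e+01,  7.51168540e+00,  8.53246224e+01, -2.30489052e-03,
        8.72596482e+01, -4.89508720e+00]), 'qd': array([ 0.00054497, -0.16534968, -0.09751092,  0.06288893, -0.05943776,
       -0.10335876]), 'joint_efforts': array([ 1.85951627e-03, -5.70939982e+01, -5.01951742e+01, -2.97166230e-05,
        7.79851049e-03,  3.39513872e-05]), 'tool_pos': array([153.36098644, 579.59423358, 252.3246839 ]), 'tcp_rot': array([-1.79904198e+02, -5.89439531e-03,  1.65176720e+02]), 'ft_force': array([ 0.54384702,  0.20942935, -0.37934158]), 'wrist_torque': array([ 0.01381614,  0.02637246, -0.03297148]), 'grip_force': 0.0, 'finger_gap': 85.17276522592536}
```

View pics/a.png

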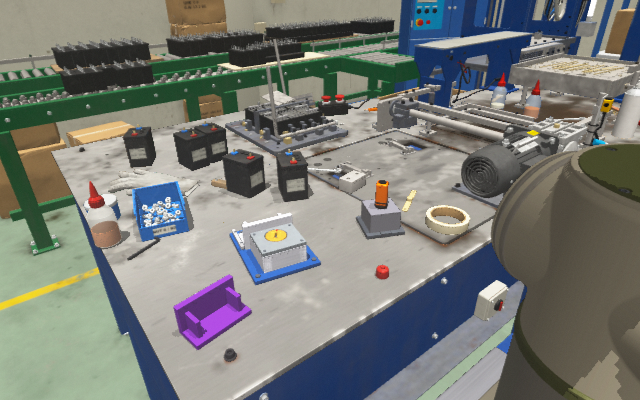

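View pics/b.png

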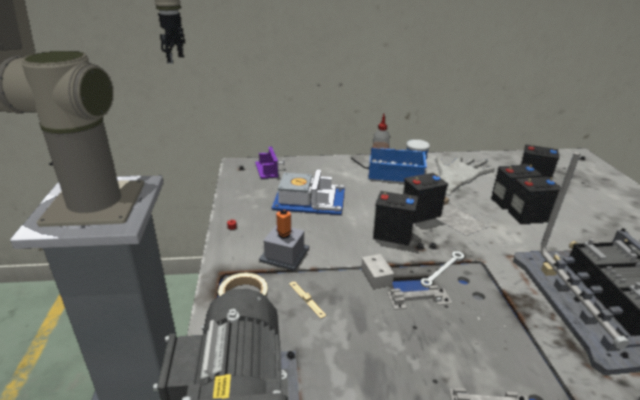

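The scene view shows the orange driver in its stand at (382,192). The fixture with the brass cam is at (275,236), with the end plate behind it at (265,222). The purple look-alike is at (213,310), the red cap at (382,271) and the tape at (447,220). 

Candidates for the driver: the orange handle at (382,192), a red glue bottle cap at (95,195), and red caps at (330,98). The one upright in the grey stand fits. For the plate, I choose the grey/white one on the blue base over the purple one at (213,310).

```bash
python3 - <<'E'
from h import *
a=snap("scene");b=snap("side");
def tri(p,q):
    e,d=ray(a,*p);f,g=ray(b,*q);t=np.linalg.lstsq(np.c_[d,-g],f-e,rcond=None)[0];P=e+t[0]*d;Q=f+t[1]*g;return (P+Q)/2,np.linalg.norm(P-Q)
def mask(s,lo,hi,box):
    h=cv2.cvtColor(s["img"],cv2.COLOR_BGR2HSV);m=cv2.inRange(h,np.array(lo),np.array(hi));k=np.zeros_like(m);x0,y0,x1,y1=box;k[y0:y1,x0:x1]=m[y0:y1,x0:x1]
    n,l,st,c=cv2.connectedComponentsWithStats(k);i=1+np.argmax(st[1:,4]);return c[i],st[i]
pa=mask(a,(5,120,80),(20,255,255),(365,165,400,210));pb=mask(b,(3,120,80),(20,255,255),(270,205,298,240))
ca=mask(a,(18,90,100),(35,255,255),(255,222,295,248));cb=mask(b,(12,70,80),(35,255,255),(280,172,315,192))
print(pa,pb,tri(pa[0],pb[0]));print(ca,cb,tri(ca[0],cb[0]))
print("driver z~90",onz(a,*pa[0],89),"cam",onz(a,*ca[0],57),onz(b,*cb[0],57))
crop=a["img"][150:290,220:420];cv2.imwrite("pics/c.png",cv2.resize(crop,None,fx=4,fy=4,interpolation=cv2.INTER_CUBIC))
E
```

```text
(array([381.20075758, 193.39015152]), array([375, 180,  14,  26, 264], dtype=int32)) (array([283.23828125, 222.01171875]), array([277, 212,  14,  22, 256], dtype=int32)) (array([ 507.66804703, -266.94194834,   88.46192229]), np.float64(1.3207969809785018))
(array([275.54679803, 235.28571429]), array([265, 230,  22,  12, 203], dtype=int32)) (array([298.5      , 181.2173913]), array([291, 178,  16,   8,  92], dtype=int32)) (array([557.78875304, -16.76336196,  55.05681122]), np.float64(0.36175129815709844))
driver z~90 [ 505.99429944 -265.90135536   89.        ] cam [554.93976016 -15.23285089  57.        ] [557.70806746 -20.06707272  57.        ]
```

View pics/c.png

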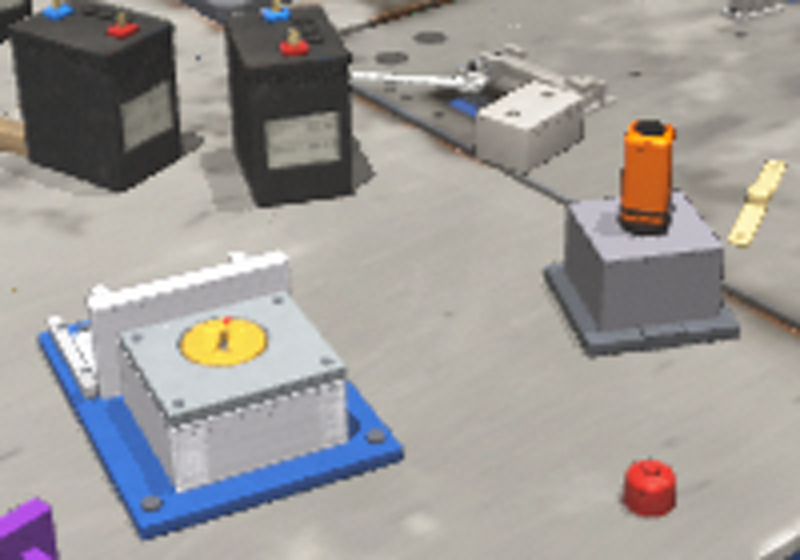

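The crop confirms the driver (orange, black collar, in the stand) and the brass cam with its red mark on the plate's far side. I'm going above the cam now.

Request:
{"name": "step_arm", "arguments": {
  "targets": [
    [[400,-590,40,0,0,0],[400,-590,40,0,0,0],[400,-590,40,0,0,0],[400,-590,40,0,0,0],[400,-590,40,0,0,0],[400,-590,40,0,0,0],[400,-590,40,0,0,0],[400,-590,40,0,0,0],[400,-590,40,0,0,0],[400,-590,40,0,0,0],[400,-590,40,0,0,0],[400,-590,40,0,0,0]]
  ],
  "fingers": -1
}}

```text
time: 1.2
tool_pos: [434.3, 164.9, 281.5]
tcp_rot: [180.0, 0.0, 165.2]
ft_force: [1.3, 0.4, -0.2]
finger_gap: 85.5
grip_force: 0.0
```

Request:
{"name": "step_arm", "arguments": {
  "targets": [
    [[80,-180,0,0,0,0],[80,-180,0,0,0,0],[80,-180,0,0,0,0],[80,-180,0,0,0,0],[80,-180,0,0,0,0],[80,-180,0,0,0,0],[80,-180,0,0,0,0],[80,-180,0,0,0,0]]
  ]
}}

```text
time: 1.87
tool_pos: [513.4, -12.9, 281.0]
tcp_rot: [180.0, -0.1, 165.1]
ft_force: [-0.0, -0.3, 0.4]
finger_gap: 85.3
grip_force: 0.0
```

```bash
python3 - <<'E'
from h import *
a=snap("wrist");cv2.imwrite("pics/d.png",a["img"]);np.save("d.npy",a,allow_pickle=True)
s=r.sense();print(s["tool_pos"],s["tcp_rot"],s["time"],a["eye"],a["attitude"],a["mtx"][0,0])
E
```

```text
[513.33116346 -12.35629351 281.16325087] [ 1.79979736e+02 -3.16666131e-02  1.65204173e+02] 1.9167 [433.43838676   8.43594382 401.24023631] [-18.88623065  -0.10604531  75.14855039] 315.1104294607818
```

View pics/d.png

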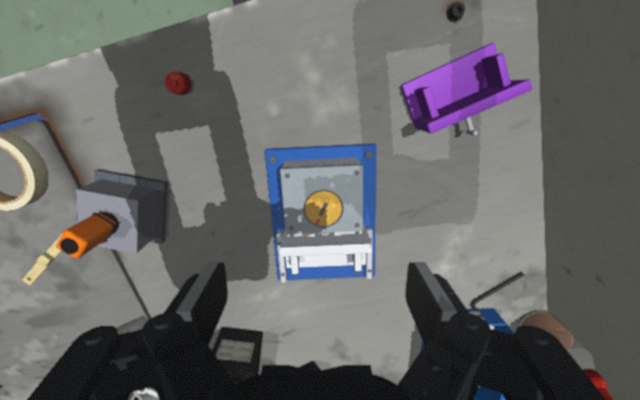

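The wrist view shows the cam at (323,208), the fixture's blue base around (320,212), the driver top at (70,244) and its stand at (122,215). Next: positions and yaw angles.

```bash
python3 - <<'E'
from h import *
a=np.load("d.npy",allow_pickle=True).item();im=a["img"];h=cv2.cvtColor(im,cv2.COLOR_BGR2HSV)
def box(m,x0,y0,x1,y1):
    k=np.zeros_like(m);k[y0:y1,x0:x1]=m[y0:y1,x0:x1];return k
b=box(cv2.inRange(h,(12,100,80),(35,255,255)),295,180,350,235)
c=max(cv2.findContours(b,0,1)[0],key=cv2.contourArea);e=cv2.fitEllipse(c);print("cam",e,onz(a,*e[0],57))
red=box(cv2.inRange(h,(0,120,60),(6,255,255))|cv2.inRange(h,(170,120,60),(180,255,255)),300,185,348,232)
ys,xs=np.nonzero(red);print("red n",len(xs));C=onz(a,*e[0],57)
if len(xs):
    P=onz(a,xs.mean(),ys.mean(),57);print(P,np.degrees(np.arctan2(*(P-C)[[1,0]])))
m=np.zeros_like(b);cv2.ellipse(m,(tuple(e[0]),(e[1][0]*.85,e[1][1]*.85),e[2]),255,-1)
dk=cv2.bitwise_and(m,cv2.inRange(h,(0,0,0),(180,255,110)));n,l,st,ce=cv2.connectedComponentsWithStats(dk)
for i in range(1,n):
  if st[i,4]>8:
    yy,xx=np.nonzero(l==i);W=np.array([onz(a,x,y,57)[:2] for x,y in zip(xx,yy)]);U=np.linalg.svd(W-W.mean(0))[2][0];print("dark",st[i],W.mean(0),np.degrees(np.arctan2(U[1],U[0])),np.ptp((W-W.mean(0))@U))
bl=box(cv2.inRange(h,(100,130,60),(125,255,255)),255,135,385,290);pts=cv2.findNonZero(bl)
W=np.array([onz(a,*p[0],10)[:2] for p in pts],np.float32);rr=cv2.minAreaRect(W);print("base",rr)
o=box(cv2.inRange(h,(3,130,60),(20,255,255)),50,200,125,262)
hull=cv2.convexHull(cv2.findNonZero(o));print(cv2.approxPolyDP(hull,2,True)[:,0].tolist())
crop=np.hstack([cv2.resize(im[180:236,285:361],None,fx=5,fy=5,interpolation=2),cv2.resize(im[200:270,40:116],None,fx=5,fy=5,interpolation=2)[:280]])
cv2.imwrite("pics/e.png",crop)
E
```

```text
cam ((323.1579895019531, 207.43795776367188), (33.2940673828125, 36.422786712646484), 95.45091247558594) [558.29759032 -15.46979634  57.        ]
red n 6
[573.8350785  -26.78352295  57.        ] -36.060487112965866
dark [319 204   8  13  44] [561.77522994 -17.71237121] -38.761014424076336 15.996656232945472
base ((588.0138549804688, -22.374969482421875), (137.7391815185547, 187.64047241210938), 77.85503387451172)
[[115, 222], [103, 240], [77, 258], [56, 246], [65, 230], [95, 214], [101, 213]]
```

View pics/e.png

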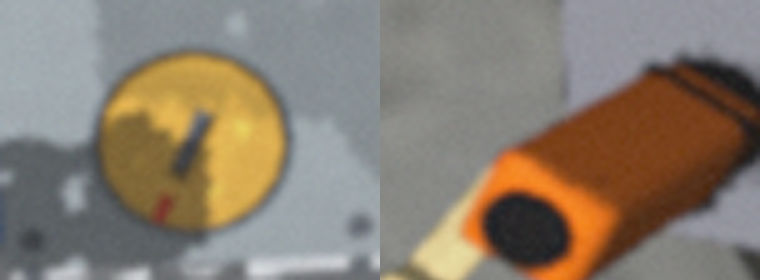

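Request:
{"name": "step_arm", "arguments": {
  "targets": [
    [[-40,-255,-20,0,0,0],[-40,-255,-20,0,0,0],[-40,-255,-20,0,0,0],[-40,-255,-20,0,0,0],[-40,-255,-20,0,0,0],[-40,-255,-20,0,0,0],[-40,-255,-20,0,0,0],[-40,-255,-20,0,0,0],[-40,-255,-20,0,0,0]]
  ]
}}

```text
time: 2.67
tool_pos: [473.9, -267.1, 261.3]
tcp_rot: [180.0, -0.0, 165.2]
ft_force: [-0.2, 0.3, -0.5]
finger_gap: 84.9
grip_force: 0.0
```

```bash
python3 - <<'E'
from h import *
a=snap("wrist");np.save("e.npy",a,allow_pickle=True);im=a["img"];h=cv2.cvtColor(im,cv2.COLOR_BGR2HSV)
print(r.sense()["tool_pos"],r.sense()["tcp_rot"])
p=proj(a,[507,-266,116]);print("exp",p)
u,v=p.astype(int);x0,y0=max(u-60,0),max(v-60,0)
o=cv2.inRange(h,(3,130,50),(20,255,255));k=np.zeros_like(o);k[y0:y0+120,x0:x0+120]=o[y0:y0+120,x0:x0+120]
hull=cv2.convexHull(cv2.findNonZero(k));ap=cv2.approxPolyDP(hull,2,True)[:,0];print([(q.tolist(),onz(a,*q.astype(float),116)[:2].round(1).tolist(),onz(a,*q.astype(float),62)[:2].round(1).tolist()) for q in ap])
cv2.imwrite("pics/f.png",cv2.resize(im[y0:y0+120,x0:x0+120],None,fx=5,fy=5,interpolation=2));print(x0,y0)
E
```

```text
[ 474.14510078 -266.51084216  261.43004537] [1.79960106e+02 2.96135619e-03 1.65249617e+02]
exp [325.73822136 224.47362375]
[([326, 242], [524.3, -270.1], [550.8, -275.1]), ([307, 229], [507.0, -283.8], [530.0, -291.5]), ([308, 212], [491.0, -278.5], [510.8, -285.1]), ([320, 197], [480.0, -264.4], [497.6, -268.2]), ([325, 197], [481.2, -260.1], [498.9, -263.0]), ([338, 209], [495.2, -251.6], [515.8, -252.8]), ([340, 226], [511.8, -253.7], [535.8, -255.3])]
265 164
```

View pics/f.png

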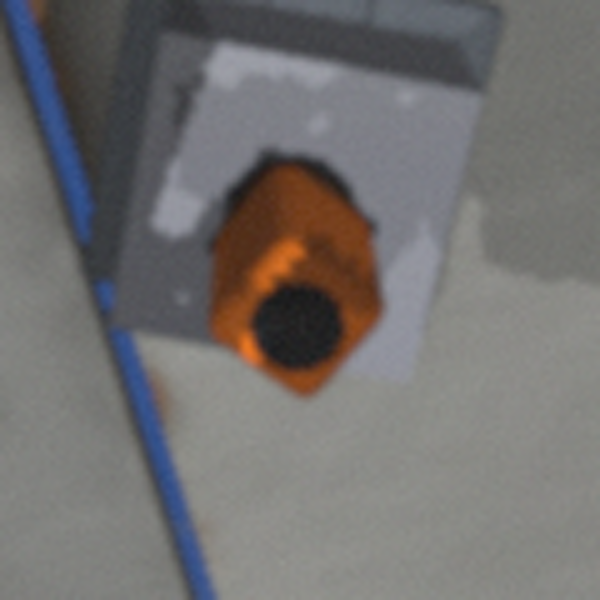

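The crop shows the handle top's black cap at (324.6,229.2), with top corners at (307,229), (326,242) and (340,226). That puts the handle near (510,-268) with its flats at about 37° (mod 90). I'll turn the tool to yaw 127° and go down.

Request:
{"name": "step_arm", "arguments": {
  "targets": [
    [[36,-1,-40,0,0,-0.12],[36,-1,-80,0,0,-0.24],[36,-1,-100,0,0,-0.36],[36,-1,-100,0,0,-0.48],[36,-1,-100,0,0,-0.6],[36,-1,-105,0,0,-0.667],[36,-1,-140,0,0,-0.667],[36,-1,-160,0,0,-0.667],[36,-1,-167,0,0,-0.667],[36,-1,-167,0,0,-0.667]]
  ]
}}

```text
time: 3.55
tool_pos: [508.8, -266.4, 92.2]
tcp_rot: [-179.9, -0.2, 127.1]
ft_force: [-0.1, -0.2, 0.4]
finger_gap: 85.2
grip_force: 0.0
```

Request:
{"name": "step_arm", "arguments": {
  "targets": [
    [[0,0,0,0,0,0],[0,0,0,0,0,0],[0,0,0,0,0,0],[0,0,0,0,0,0],[0,0,0,0,0,0],[0,0,0,0,0,0],[0,0,0,0,0,0],[0,0,0,0,0,0],[0,0,0,0,0,0],[0,0,0,0,0,0]]
  ],
  "fingers": 1,
  "newtons": 60
}}

```text
time: 4.38
tool_pos: [510.4, -269.7, 95.6]
tcp_rot: [180.0, 0.1, 126.9]
ft_force: [-1.1, 0.0, 6.7]
finger_gap: 25.5
grip_force: 59.2
```

Request:
{"name": "step_arm", "arguments": {
  "targets": [
    [[0,0,30,0,0,0],[0,0,60,0,0,0],[0,0,95,0,0,0],[0,0,125,0,0,0],[0,40,140,0,0,0],[0,80,140,0,0,0],[0,120,140,0,0,0],[0,120,140,0,0,0],[0,120,140,0,0,0]]
  ]
}}

```text
time: 5.13
tool_pos: [509.6, -147.2, 234.4]
tcp_rot: [180.0, 0.0, 127.1]
ft_force: [-0.7, 1.2, -1.2]
finger_gap: 25.2
grip_force: 60.1
```

```bash
python3 - <<'E'
from h import *
s=r.sense();print(s["tool_pos"],s["tcp_rot"],s["finger_gap"],s["ft_force"])
t=s["tool_pos"];tip=t-[0,0,89.6]
o=[]
for n in("scene","side"):
    a=snap(n);u,v=proj(a,tip+[0,0,30]).astype(int);print(n,u,v,proj(a,tip));
    o.append(cv2.resize(a["img"][v-35:v+35,u-35:u+35],(400,400),interpolation=2))
cv2.imwrite("pics/g.png",np.hstack(o))
E
```

```text
[ 509.63395206 -147.2333746   234.393954  ] [1.79994085e+02 1.19218282e-03 1.27145070e+02] 25.160460634546688 [-0.73130725  1.16677938 -1.22341925]
scene 340 172 [339.95884355 185.65158358]
side 281 163 [281.63387034 174.86833873]
```

View pics/g.png

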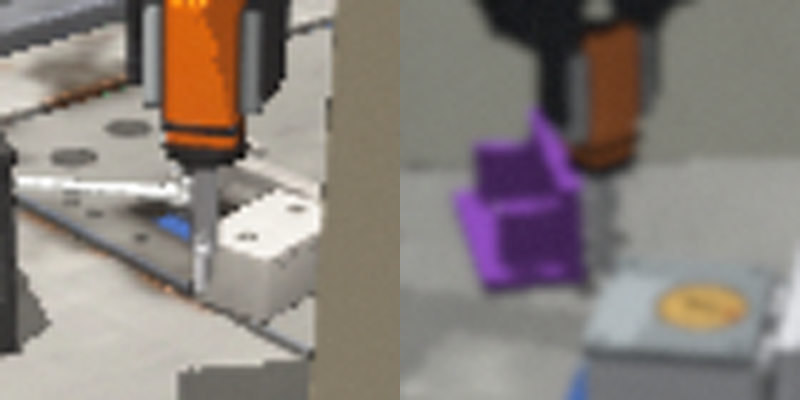

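In the scene view the blade looks narrow (about 7 mm at crop (202,290)). Seen along -41°, that means blade x points along 127°/-53°, the same as tool yaw. So the tool needs about +15° to match the slot at 142°/-38°.

Request:
{"name": "step_arm", "arguments": {
  "targets": [
    [[20,30,0,0,0,0.05],[30,65,0,0,0,0.1],[40,100,0,0,0,0.15],[48,131,0,0,0,0.2],[48,131,-30,0,0,0.25],[48,131,-60,0,0,0.25],[48,131,-68,0,0,0.25],[48,131,-68,0,0,0.25],[48,131,-68,0,0,0.25]]
  ]
}}

```text
time: 5.98
tool_pos: [557.5, -19.3, 166.4]
tcp_rot: [-180.0, -0.1, 141.2]
ft_force: [-0.3, -0.2, -2.1]
finger_gap: 25.5
grip_force: 60.2
```

```bash
python3 - <<'E'
from h import *
s=r.sense();print(s["tool_pos"],s["tcp_rot"],s["ft_force"],s["wrist_torque"])
a=snap("wrist");np.save("w.npy",a,allow_pickle=True);b=snap("side");np.save("s.npy",b,allow_pickle=True)
t=s["tool_pos"]
c=snap("scene");np.save("sc.npy",c,allow_pickle=True)
u,v=proj(a,[558,-16,57]).astype(int);print(u,v,proj(a,t-[0,0,89.6]),a["eye"])
y0=min(max(v-60,0),400-120);x0=u-60
P=cv2.resize(a["img"][y0:y0+120,x0:x0+120],(480,480),interpolation=2);print(x0,y0)
u,v=proj(c,[558,-16,70]).astype(int);print(u-25,v-40)
Q=cv2.resize(c["img"][v-40:v+20,u-25:u+15],(320,480),interpolation=2)
cv2.imwrite("pics/i.png",np.hstack([P,Q]))
E
```

```text
[557.54817996 -19.32591441 166.38338028] [-1.79955328e+02 -5.49425300e-02  1.41161648e+02] [-0.33572979 -0.19119221 -2.0980119 ] [ 0.05935652 -0.0182864   0.00097651]
318 203 [315.05562877 214.99972961] [493.35458867  33.13324553 286.62016028]
258 143
249 189
```

View pics/i.png

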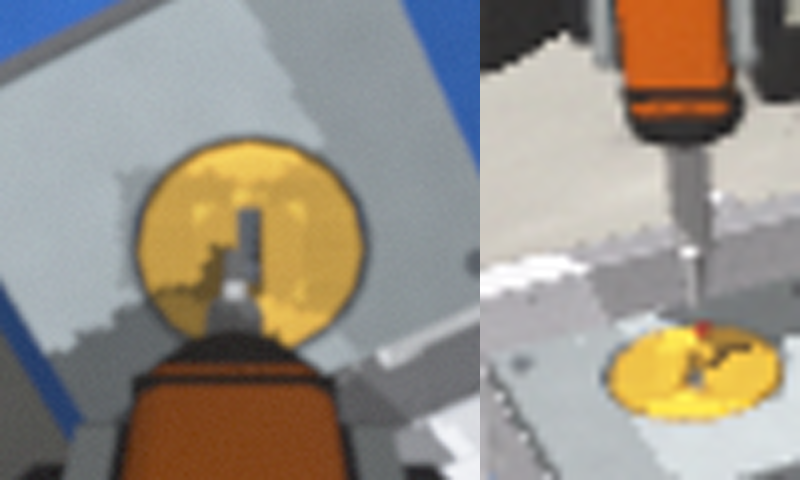

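```bash
python3 - <<'E'
from h import *
a=np.load("w.npy",allow_pickle=True).item();h=cv2.cvtColor(a["img"],cv2.COLOR_BGR2HSV)
m=cv2.inRange(h,(12,90,60),(35,255,255));k=np.zeros_like(m);k[170:230,285:355]=m[170:230,285:355]
c=max(cv2.findContours(k,0,1)[0],key=cv2.contourArea);hp=cv2.convexHull(c)[:,0]
W=np.array([onz(a,*p.astype(float),57)[:2] for p in hp if p[1]<222],np.float32)
A=np.c_[2*W,np.ones(len(W))];q=np.linalg.lstsq(A,(W**2).sum(1),rcond=None)[0];print("circle",q[:2],np.sqrt(q[2]+q[:2]@q[:2]))
px=lambda u,v:(258+u/4-.4,143+v/4-.4)
for u,v in((250,208),(240,208),(262,208),(262,292)):print("slot",onz(a,*px(u,v),57)[:2])
t=np.array([557.5,-19.3]);d=np.array([np.cos(np.radians(141.2)),np.sin(np.radians(141.2))])
for x in(8,0,-8):
  p=proj(a,[*(t+x*d),76.8]);print(x,(p[0]+.4-258)*4,(p[1]+.4-143)*4)
p=proj(a,[*(t+8*d),92.8]);print((p[0]+.4-258)*4,(p[1]+.4-143)*4)
E
```

```text
circle [559.38197156 -15.8851989 ] 21.70475790177909
slot [552.96752364 -10.73632697]
slot [551.76754754 -12.22694309]
slot [554.40750734  -8.94757224]
slot [567.94409143 -19.68143306]
8 229.6979115547415 247.2009679508826
0 229.76592847552683 289.3530164962824
-8 229.83240284505223 330.54910151287163
229.4406391725579 279.8413587252842
```

Request:
{"name": "step_arm", "arguments": {
  "targets": [
    [[1.5,3,0,0,0,0],[1.5,3,-6,0,0,0],[1.5,3,-12,0,0,0],[1.5,3,-16,0,0,0],[1.5,3,-16,0,0,0],[1.5,3,-16,0,0,0]]
  ]
}}

```text
time: 6.63
tool_pos: [558.6, -15.1, 149.5]
tcp_rot: [-180.0, -0.1, 141.3]
ft_force: [0.3, -0.0, -1.4]
finger_gap: 25.6
grip_force: 60.2
```

```bash
python3 - <<'E'
from h import *
s=r.sense();print(s["tool_pos"],s["tcp_rot"],s["ft_force"],s["wrist_torque"],s["joint_pos"])
a=snap("wrist");np.save("w2.npy",a,allow_pickle=True)
t=s["tool_pos"];print(proj(a,t-[0,0,89.6]))
cv2.imwrite("pics/j.png",cv2.resize(a["img"][160:240,270:370],(800,640)[:2],interpolation=2)[:600])
E
```

```text
[558.60396278 -15.06771882 149.48999951] [-1.79951211e+02 -7.41293043e-02  1.41285247e+02] [ 0.26595802 -0.01315837 -1.37187931] [-0.00425524  0.09034615  0.0055252 ] [-6.80077018e+00  5.40815660e+00  9.85498798e+01 -2.29302686e-03
  7.61306799e+01 -5.80854975e+01]
[315.04207854 214.9634852 ]
```

View pics/j.png

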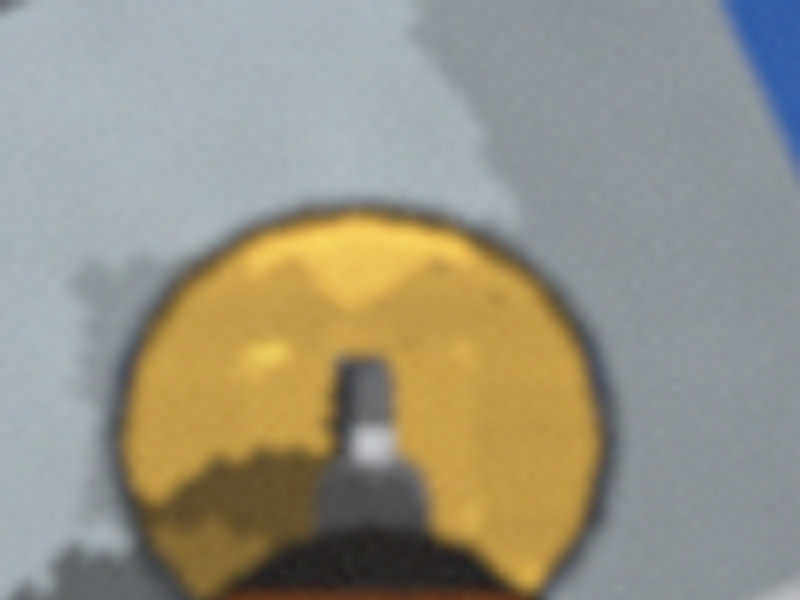

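The blade sits just over the slot, about 0.7 mm to the right of its centre (blade at crop x 371, slot and cam at 363). I'll correct that and feel downwards.

Request:
{"name": "step_arm", "arguments": {
  "targets": [
    [[-0.5,-0.5,0,0,0,0],[-0.5,-0.5,-1,0,0,0],[-0.5,-0.5,-2,0,0,0],[-0.5,-0.5,-3,0,0,0],[-0.5,-0.5,-4,0,0,0],[-0.5,-0.5,-4,0,0,0]]
  ]
}}

```text
time: 7.18
tool_pos: [558.5, -15.7, 146.0]
tcp_rot: [-180.0, -0.0, 141.3]
ft_force: [-0.0, 0.5, -1.6]
finger_gap: 25.1
grip_force: 60.2
```

Request:
{"name": "step_arm", "arguments": {
  "targets": [
    [[0,0,-0.7,0,0,0],[0,0,-1.4,0,0,0],[0,0,-2,0,0,0],[0,0,-2,0,0,0]]
  ]
}}

```text
time: 7.52
tool_pos: [558.6, -15.7, 144.1]
tcp_rot: [-180.0, -0.0, 141.3]
ft_force: [-0.8, -0.5, -1.7]
finger_gap: 25.6
grip_force: 60.2
```

Request:
{"name": "step_arm", "arguments": {
  "targets": [
    [[0,0,-0.7,0,0,0],[0,0,-1.4,0,0,0],[0,0,-2.1,0,0,0],[0,0,-2.8,0,0,0],[0,0,-3.3,0,0,0],[0,0,-3.3,0,0,0]]
  ]
}}

```text
time: 8.02
tool_pos: [558.6, -15.7, 140.8]
tcp_rot: [-180.0, -0.0, 141.3]
ft_force: [0.1, -0.6, -1.7]
finger_gap: 25.2
grip_force: 60.2
```

Request:
{"name": "step_arm", "arguments": {
  "targets": [
    [[0,0,-0.5,0,0,0],[0,0,-1,0,0,0],[0,0,-1.5,0,0,0],[0,0,-1.5,0,0,0]]
  ]
}}

```text
time: 8.35
tool_pos: [558.6, -15.7, 139.4]
tcp_rot: [-180.0, -0.0, 141.3]
ft_force: [0.3, -0.6, -1.2]
finger_gap: 25.7
grip_force: 60.2
```

Request:
{"name": "step_arm", "arguments": {
  "targets": [
    [[0,0,-0.5,0,0,0],[0,0,-1,0,0,0],[0,0,-1,0,0,0]]
  ]
}}

```text
time: 8.6
tool_pos: [558.7, -15.7, 138.6]
tcp_rot: [180.0, 0.0, 141.3]
ft_force: [-0.6, -0.6, -0.3]
finger_gap: 25.3
grip_force: 60.4
```

The blade is at the slot floor: TCP 138.6 matches the tip at 49, and the contact force is just starting to rise. I'll firm the grip and turn clockwise in stages, watching the moment.

Request:
{"name": "step_arm", "arguments": {
  "targets": [
    [[0,0,0.3,0,0,0],[0,0,0.3,0,0,-0.03],[0,0,0.3,0,0,-0.06],[0,0,0.3,0,0,-0.09],[0,0,0.3,0,0,-0.12],[0,0,0.3,0,0,-0.15],[0,0,0.3,0,0,-0.15]]
  ],
  "newtons": 110
}}

```text
time: 9.18
tool_pos: [558.3, -16.0, 138.8]
tcp_rot: [-179.9, -0.0, 132.6]
ft_force: [-1.5, -2.9, 1.4]
finger_gap: 25.1
grip_force: 107.8
```

```bash
cat > q.py <<'E'
from h import *
s=r.sense();print(s["time"],s["tool_pos"].round(2),s["tcp_rot"].round(2),s["ft_force"].round(2),s["wrist_torque"].round(3),s["finger_gap"])
E
python3 q.py
```

```text
9.1833 [558.33 -15.97 138.75] [-1.7995e+02 -1.0000e-02  1.3261e+02] [-1.49 -2.95  1.41] [-0.472  0.6    0.116] 25.144462724594113
```

Request:
{"name": "step_arm", "arguments": {
  "targets": [
    [[0,0,0,0,0,-0.04],[0,0,0,0,0,-0.08],[0,0,0,0,0,-0.12],[0,0,0,0,0,-0.16],[0,0,0,0,0,-0.2],[0,0,0,0,0,-0.2]]
  ]
}}

```text
time: 9.68
tool_pos: [558.5, -15.8, 138.8]
tcp_rot: [-180.0, -0.0, 121.2]
ft_force: [-2.7, -1.5, 0.5]
finger_gap: 24.8
grip_force: 107.8
```

```bash
python3 q.py
```

```text
9.6833 [558.46 -15.81 138.77] [-179.97   -0.    121.17] [-2.67 -1.51  0.5 ] [-0.408  0.509  0.092] 24.832127369772103
```

Request:
{"name": "step_arm", "arguments": {
  "targets": [
    [[0,0,0,0,0,-0.03],[0,0,0,0,0,-0.06],[0,0,0,0,0,-0.1],[0,0,0,0,0,-0.1]]
  ]
}}

```text
time: 10.02
tool_pos: [558.5, -15.7, 138.8]
tcp_rot: [-180.0, -0.0, 115.5]
ft_force: [-2.3, -1.8, 0.2]
finger_gap: 24.9
grip_force: 107.8
```

```bash
python3 q.py
```

```text
10.0167 [558.54 -15.75 138.78] [-179.98   -0.    115.51] [-2.34 -1.77  0.24] [-0.348  0.512  0.095] 24.924098485688564
```

Request:
{"name": "step_arm", "arguments": {
  "targets": [
    [[0,0,0,0,0,-0.03],[0,0,0,0,0,-0.06],[0,0,0,0,0,-0.08],[0,0,0,0,0,-0.08]]
  ]
}}

```text
time: 10.35
tool_pos: [558.6, -15.7, 138.8]
tcp_rot: [-180.0, -0.0, 111.0]
ft_force: [-1.8, -1.9, 0.1]
finger_gap: 24.8
grip_force: 107.8
```

```bash
python3 q.py
```

```text
10.35 [558.56 -15.68 138.77] [-179.98   -0.    110.97] [-1.79 -1.91  0.14] [-0.351  0.536  0.207] 24.840002059276742
```

Request:
{"name": "step_arm", "arguments": {
  "targets": [
    [[0,0,0,0,0,-0.02],[0,0,0,0,0,-0.04],[0,0,0,0,0,-0.06],[0,0,0,0,0,-0.06]]
  ]
}}

```text
time: 10.68
tool_pos: [558.6, -15.7, 138.8]
tcp_rot: [-180.0, -0.0, 107.4]
ft_force: [-1.9, -2.2, 0.4]
finger_gap: 24.8
grip_force: 107.8
```

```bash
python3 q.py
```

```text
10.6833 [558.63 -15.67 138.78] [-179.99   -0.    107.39] [-1.88 -2.19  0.44] [-0.389  0.487  0.149] 24.75022300680681
```

Request:
{"name": "step_arm", "arguments": {
  "targets": [
    [[0,0,0,0,0,-0.02],[0,0,0,0,0,-0.04],[0,0,0,0,0,-0.06],[0,0,0,0,0,-0.06]]
  ]
}}

```text
time: 11.02
tool_pos: [558.7, -15.6, 138.8]
tcp_rot: [180.0, -0.0, 103.9]
ft_force: [-1.8, -1.7, -0.2]
finger_gap: 25.0
grip_force: 107.8
```

```bash
python3 q.py
```

```text
11.0167 [558.68 -15.64 138.78] [180.    -0.   103.94] [-1.84 -1.68 -0.19] [-0.304  0.451  0.172] 24.967578807131957
```

Request:
{"name": "step_arm", "arguments": {
  "targets": [
    [[0,0,0,0,0,-0.02],[0,0,0,0,0,-0.04],[0,0,0,0,0,-0.06],[0,0,0,0,0,-0.06]]
  ]
}}

```text
time: 11.35
tool_pos: [558.7, -15.6, 138.8]
tcp_rot: [180.0, -0.0, 100.5]
ft_force: [-1.6, -0.5, -1.1]
finger_gap: 25.2
grip_force: 107.8
```

```bash
python3 q.py
```

```text
11.35 [558.72 -15.63 138.78] [179.99  -0.   100.49] [-1.61 -0.48 -1.1 ] [-0.292  0.345  0.214] 25.1561029672861
```

Request:
{"name": "step_arm", "arguments": {
  "targets": [
    [[0,0,0,0,0,-0.02],[0,0,0,0,0,-0.04],[0,0,0,0,0,-0.06],[0,0,0,0,0,-0.06]]
  ]
}}

```text
time: 11.68
tool_pos: [558.7, -15.6, 138.8]
tcp_rot: [180.0, -0.0, 97.1]
ft_force: [-0.8, -1.8, -2.3]
finger_gap: 24.9
grip_force: 107.8
```

```bash
python3 q.py
```

```text
11.6833 [558.73 -15.62 138.78] [179.99  -0.    97.06] [-0.76 -1.77 -2.25] [-0.169  0.241  0.299] 24.895234220732984
```

Request:
{"name": "step_arm", "arguments": {
  "targets": [
    [[0,0,0,0,0,-0.015],[0,0,0,0,0,-0.03],[0,0,0,0,0,-0.03]]
  ]
}}

```text
time: 11.93
tool_pos: [558.8, -15.6, 138.8]
tcp_rot: [180.0, -0.0, 95.4]
ft_force: [0.2, -0.3, -1.3]
finger_gap: 25.0
grip_force: 107.8
```

```bash
python3 q.py
```

```text
11.9333 [558.76 -15.63 138.8 ] [179.99  -0.    95.37] [ 0.16 -0.34 -1.28] [-0.163  0.126  0.288] 25.002222129556245
```

Request:
{"name": "step_arm", "arguments": {
  "targets": [
    [[0,0,0,0,0,-0.015],[0,0,0,0,0,-0.03],[0,0,0,0,0,-0.03]]
  ]
}}

```text
time: 12.18
tool_pos: [558.8, -15.6, 138.8]
tcp_rot: [180.0, -0.0, 93.6]
ft_force: [-0.5, 0.4, -1.5]
finger_gap: 24.7
grip_force: 107.8
```

```bash
python3 q.py
```

```text
12.1833 [558.76 -15.64 138.81] [179.99  -0.    93.64] [-0.47  0.38 -1.46] [-0.093 -0.073  0.298] 24.70133358554295
```

Request:
{"name": "step_arm", "arguments": {
  "targets": [
    [[0,0,0,0,0,-0.015],[0,0,0,0,0,-0.03],[0,0,0,0,0,-0.03]]
  ]
}}

```text
time: 12.43
tool_pos: [558.8, -15.6, 138.8]
tcp_rot: [180.0, -0.0, 91.9]
ft_force: [0.3, 0.6, -2.0]
finger_gap: 24.5
grip_force: 107.9
```

```bash
python3 q.py
```

```text
12.4333 [558.8  -15.63 138.82] [179.98  -0.    91.93] [ 0.35  0.59 -2.  ] [-0.028 -0.139  0.311] 24.497881094144326
```

Request:
{"name": "step_arm", "arguments": {
  "targets": [
    [[0,0,0,0,0,-0.012],[0,0,0,0,0,-0.024],[0,0,0,0,0,-0.024]]
  ]
}}

```text
time: 12.68
tool_pos: [558.8, -15.6, 138.8]
tcp_rot: [180.0, -0.0, 90.6]
ft_force: [1.3, -0.0, -2.6]
finger_gap: 25.0
grip_force: 107.9
```

```bash
python3 q.py
```

```text
12.6833 [558.8  -15.65 138.85] [179.98  -0.    90.57] [ 1.34 -0.05 -2.63] [-0.065 -0.229  0.361] 24.9887308206666
```

Request:
{"name": "step_arm", "arguments": {
  "targets": [
    [[0,0,0,0,0,-0.012],[0,0,0,0,0,-0.012]]
  ]
}}

```text
time: 12.85
tool_pos: [558.8, -15.7, 138.8]
tcp_rot: [180.0, -0.0, 89.9]
ft_force: [2.0, 0.4, -2.4]
finger_gap: 25.1
grip_force: 107.9
```

```bash
python3 q.py; python3 -c "
from h import *
for i in range(4): snap('side');print(r.sense()['wrist_torque'][2].round(3),end=' ')"
```

```text
12.85 [558.77 -15.65 138.81] [179.99  -0.    89.89] [ 2.04  0.37 -2.43] [-0.012 -0.324  0.391] 25.120650341414716
0.315 0.346 0.317 0.322
```

Request:
{"name": "step_arm", "arguments": {
  "targets": [
    [[0,0,0,0,0,-0.015],[0,0,0,0,0,-0.025],[0,0,0,0,0,-0.025]]
  ]
}}

```text
time: 13.3
tool_pos: [558.8, -15.7, 138.9]
tcp_rot: [180.0, -0.0, 88.4]
ft_force: [2.2, 0.4, -3.2]
finger_gap: 24.6
grip_force: 107.9
```

```bash
cat > q2.py <<'E'
from h import *
v=[]
for i in range(7):
    s=r.sense();v.append(s['wrist_torque'][2]);i<6 and snap('side')
print(s['time'],s['tool_pos'].round(2),s['tcp_rot'].round(2),np.round(v,3),np.mean(v))
E
python3 q2.py
```

```text
13.6 [558.76 -15.66 138.85] [179.99  -0.    88.52] [0.334 0.32  0.385 0.373 0.385 0.303 0.391] 0.3557901616674612
```

Request:
{"name": "step_arm", "arguments": {
  "targets": [
    [[0,0,0,0,0,-0.012],[0,0,0,0,0,-0.02],[0,0,0,0,0,-0.02]]
  ]
}}

```text
time: 13.85
tool_pos: [558.7, -15.7, 138.8]
tcp_rot: [180.0, -0.0, 87.3]
ft_force: [3.7, 0.5, -3.5]
finger_gap: 24.6
grip_force: 108.0
```

```bash
python3 q2.py
```

```text
14.15 [558.75 -15.65 138.84] [179.99  -0.    87.37] [0.381 0.323 0.365 0.37  0.418 0.37  0.354] 0.3685920843891422
```

Request:
{"name": "step_arm", "arguments": {
  "targets": [
    [[0,0,0,0,0,-0.012],[0,0,0,0,0,-0.02],[0,0,0,0,0,-0.02]]
  ]
}}

```text
time: 14.4
tool_pos: [558.8, -15.7, 138.9]
tcp_rot: [180.0, -0.0, 86.2]
ft_force: [3.3, -0.6, -3.6]
finger_gap: 25.0
grip_force: 108.0
```

```bash
python3 q2.py
```

```text
14.7 [558.72 -15.66 138.82] [179.99  -0.    86.22] [0.415 0.424 0.332 0.424 0.402 0.334 0.36 ] 0.3844308922963773
```

Request:
{"name": "step_arm", "arguments": {
  "targets": [
    [[0,0,0,0,0,-0.012],[0,0,0,0,0,-0.025],[0,0,0,0,0,-0.025]]
  ]
}}

```text
time: 14.95
tool_pos: [558.8, -15.7, 138.9]
tcp_rot: [180.0, -0.0, 84.7]
ft_force: [4.1, -0.1, -3.9]
finger_gap: 24.9
grip_force: 108.0
```

```bash
python3 q2.py
```

```text
15.25 [558.75 -15.68 138.84] [179.99  -0.    84.79] [0.398 0.38  0.367 0.441 0.324 0.357 0.36 ] 0.37530801209247505
```

Request:
{"name": "step_arm", "arguments": {
  "targets": [
    [[0,0,0,0,0,-0.012],[0,0,0,0,0,-0.024],[0,0,0,0,0,-0.024]]
  ]
}}

```text
time: 15.5
tool_pos: [558.8, -15.7, 138.9]
tcp_rot: [180.0, 0.0, 83.3]
ft_force: [4.2, 0.6, -3.1]
finger_gap: 25.0
grip_force: 108.0
```

```bash
python3 q2.py; python3 - <<'E'
from h import *
a=snap("wrist");cv2.imwrite("pics/k.png",cv2.resize(a["img"][130:300,220:440],(770,595),interpolation=2))
E
```

```text
15.8 [558.74 -15.67 138.83] [179.99  -0.    83.41] [0.436 0.46  0.516 0.441 0.476 0.438 0.44 ] 0.4582296325465545
```

View pics/k.png

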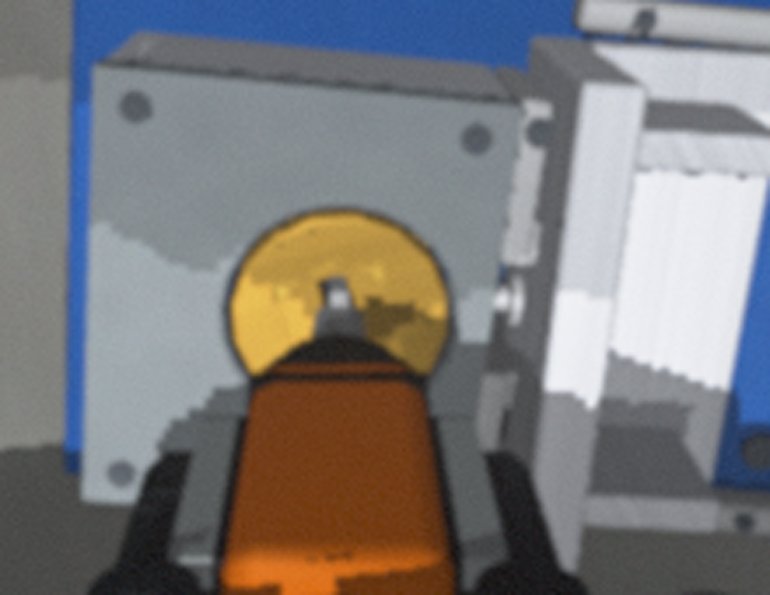

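The picture shows the plate seated against the stop bar at about crop (540,250), and the torque is 0.458, in the steep, well-tight range. I stop here and take the twist off the driver before lifting.

Request:
{"name": "step_arm", "arguments": {
  "targets": [
    [[0,0,0,0,0,0.03],[0,0,0,0,0,0.06],[0,0,0,0,0,0.08],[0,0,0,0,0,0.08]]
  ]
}}

```text
time: 16.18
tool_pos: [558.7, -15.7, 138.8]
tcp_rot: [180.0, -0.0, 88.0]
ft_force: [4.5, -0.8, -3.5]
finger_gap: 24.9
grip_force: 108.1
```

```bash
python3 q2.py
```

```text
16.4833 [558.72 -15.68 138.87] [179.99  -0.    87.97] [0.179 0.151 0.162 0.184 0.201 0.176 0.168] 0.17460783068158583
```

Request:
{"name": "step_arm", "arguments": {
  "targets": [
    [[0,0,0,0,0,0.02],[0,0,0,0,0,0.04],[0,0,0,0,0,0.055],[0,0,0,0,0,0.055]]
  ]
}}

```text
time: 16.82
tool_pos: [558.6, -15.7, 138.8]
tcp_rot: [-180.0, 0.0, 91.2]
ft_force: [4.8, 1.1, -2.5]
finger_gap: 24.6
grip_force: 108.1
```

```bash
python3 q2.py; python3 q.py
```

```text
17.1167 [558.67 -15.68 138.85] [180.     0.    91.14] [0.108 0.079 0.075 0.063 0.079 0.076 0.084] 0.08061180611320913
17.1167 [558.67 -15.68 138.85] [180.     0.    91.14] [ 4.11  0.97 -2.54] [ 0.179 -1.037  0.084] 24.766776532501243
```

Request:
{"name": "step_arm", "arguments": {
  "targets": [
    [[0.3,0,0,0,0,0.015],[0.5,0,0,0,0,0.03],[0.5,0,0,0,0,0.03]]
  ]
}}

```text
time: 17.37
tool_pos: [558.8, -15.7, 138.8]
tcp_rot: [-179.9, -0.0, 93.0]
ft_force: [0.9, 0.1, 0.2]
finger_gap: 24.8
grip_force: 108.5
```

```bash
python3 q2.py; python3 q.py
```

```text
17.6667 [558.91 -15.71 138.74] [-179.96    0.     92.86] [0.013 0.046 0.045 0.02  0.059 0.01  0.049] 0.03460705339320982
17.6667 [558.91 -15.71 138.74] [-179.96    0.     92.86] [0.6  1.   1.28] [ 0.067 -0.061  0.049] 25.28932666705228
```

Request:
{"name": "step_arm", "arguments": {
  "targets": [
    [[0,0,3,0,0,0],[0,0,7,0,0,0],[0,0,13,0,0,0],[0,0,25,0,0,0],[0,0,50,0,0,0],[0,0,50,0,0,0]]
  ]
}}

```text
time: 18.17
tool_pos: [561.6, -16.0, 194.8]
tcp_rot: [179.6, 0.1, 92.9]
ft_force: [0.7, 0.4, 0.2]
finger_gap: 24.9
grip_force: 108.6
```

```bash
python3 q.py
```

```text
18.1667 [561.56 -15.98 194.84] [1.796e+02 7.000e-02 9.287e+01] [0.66 0.39 0.19] [ 0.007 -0.023  0.022] 24.857753291795103
```

Request:
{"name": "step_arm", "arguments": {
  "targets": [
    [[-5,-20,0,0,0,0.1],[-12,-55,0,0,0,0.2],[-20,-95,0,0,0,0.3],[-28,-135,0,0,0,0.4],[-36,-175,0,0,0,0.5],[-42,-215,0,0,0,0.6],[-49,-253,-5,0,0,0.6],[-49,-253,-15,0,0,0.6],[-49,-253,-15,0,0,0.6],[-49,-253,-15,0,0,0.6]]
  ]
}}

```text
time: 19.0
tool_pos: [509.7, -268.3, 173.5]
tcp_rot: [-180.0, -0.1, 127.2]
ft_force: [0.3, 0.3, -0.8]
finger_gap: 24.5
grip_force: 108.7
```

```bash
python3 q.py; python3 - <<'E'
from h import *
a=snap("wrist");np.save("st.npy",a,allow_pickle=True);t=r.sense()["tool_pos"]
print(proj(a,[510,-269,56]),proj(a,t-[0,0,89.6]))
cv2.imwrite("pics/l.png",cv2.resize(a["img"][150:270,240:400],(800,600),interpolation=2))
E
```

```text
19.0 [ 509.66 -268.27  173.48] [-1.7999e+02 -1.0000e-01  1.2717e+02] [ 0.34  0.28 -0.78] [ 0.015  0.001 -0.064] 24.45916415076962
[314.70623188 203.46162145] [315.84040192 215.53757106]
```

View pics/l.png

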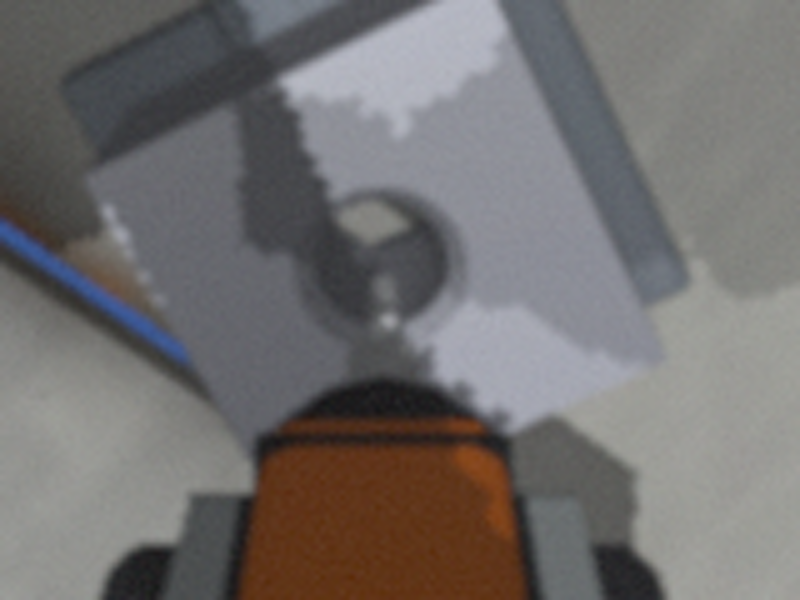

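The hole's bevelled mouth is at about crop (383,262), i.e. pixel (316.2,202), with the blade in front at crop x 386. That was my eleventh view, one past the limit of ten, so I'll view no more pictures and use numbers only.

```bash
python3 - <<'E'
from h import *
a=np.load("st.npy",allow_pickle=True).item()
for u,v in((383,262),(383,185),(300,262),(466,262),(383,338)):print(onz(a,240+u/5-.4,150+v/5-.4,56)[:2])
E
```

```text
[ 510.20430932 -267.29227404]
[ 502.46485482 -257.0906046 ]
[ 499.63895435 -275.30046267]
[ 520.77065102 -259.2833375 ]
[ 518.1003247  -277.70031234]
```

Request:
{"name": "step_arm", "arguments": {
  "targets": [
    [[0,0.5,-10,0,0,0],[0,0.5,-20,0,0,0],[0,0.5,-26,0,0,0],[0,0.5,-30,0,0,0],[0,0.5,-34,0,0,0],[0,0.5,-38,0,0,0],[0,0.5,-42,0,0,0],[0,0.5,-42,0,0,0]]
  ]
}}

```text
time: 19.72
tool_pos: [509.8, -267.9, 130.8]
tcp_rot: [-180.0, -0.1, 127.2]
ft_force: [0.0, 0.4, -0.3]
finger_gap: 24.6
grip_force: 108.7
```

```bash
python3 q.py
```

```text
19.7167 [ 509.77 -267.9   130.81] [-1.7997e+02 -7.0000e-02  1.2724e+02] [ 0.02  0.43 -0.32] [ 0.004 -0.015  0.027] 24.563317942859765
```

Inside the hole with no contact. I'll lower to just above seating.

Request:
{"name": "step_arm", "arguments": {
  "targets": [
    [[0,0,-6,0,0,0],[0,0,-12,0,0,0],[0,0,-18,0,0,0],[0,0,-24,0,0,0],[0,0,-29,0,0,0],[0,0,-32,0,0,0],[0,0,-34,0,0,0],[0,0,-34,0,0,0]]
  ]
}}

```text
time: 20.38
tool_pos: [509.9, -268.0, 97.2]
tcp_rot: [-180.0, -0.0, 127.2]
ft_force: [0.5, -0.5, -2.3]
finger_gap: 24.5
grip_force: 108.7
```

Request:
{"name": "step_arm", "arguments": {
  "targets": [
    [[0,0,-0.5,0,0,0],[0,0,-1,0,0,0],[0,0,-1,0,0,0]]
  ]
}}

```text
time: 20.63
tool_pos: [510.4, -268.3, 97.1]
tcp_rot: [180.0, 0.0, 127.2]
ft_force: [0.3, 0.2, -0.7]
finger_gap: 24.7
grip_force: 108.7
```

Request:
{"name": "step_arm", "arguments": {
  "targets": [
    [[0,0,-0.5,0,0,0],[0,0,-1,0,0,0],[0,0,-1,0,0,0]]
  ]
}}

```text
time: 20.88
tool_pos: [510.2, -268.2, 95.8]
tcp_rot: [180.0, 0.0, 127.2]
ft_force: [0.5, -0.0, -1.9]
finger_gap: 25.0
grip_force: 108.7
```

```bash
python3 q.py
```

```text
20.8833 [ 510.23 -268.19   95.85] [1.8000e+02 1.0000e-02 1.2725e+02] [ 0.48 -0.05 -1.89] [ 0.017 -0.076  0.012] 24.964598571533923
```

Request:
{"name": "step_arm", "arguments": {
  "targets": [
    [[0,0,-0.5,0,0,0],[0,0,-1,0,0,0],[0,0,-1,0,0,0]]
  ]
}}

```text
time: 21.13
tool_pos: [510.3, -268.3, 95.8]
tcp_rot: [180.0, 0.0, 127.2]
ft_force: [-4.3, 1.4, 7.1]
finger_gap: 25.0
grip_force: 109.9
```

```bash
python3 q.py
```

```text
21.1333 [ 510.31 -268.3    95.75] [1.8000e+02 2.0000e-02 1.2725e+02] [-4.25  1.43  7.13] [ 0.405  0.666 -0.029] 24.992970478920757
```

Seated at the same height as when picked up. I'll release and retreat straight up.

Request:
{"name": "step_arm", "arguments": {
  "targets": [
    [[0,0,0.5,0,0,0],[0,0,0.5,0,0,0],[0,0,0.5,0,0,0],[0,0,0.5,0,0,0],[0,0,0.5,0,0,0],[0,0,0.5,0,0,0],[0,0,0.5,0,0,0],[0,0,0.5,0,0,0]]
  ],
  "fingers": -1
}}

```text
time: 21.8
tool_pos: [510.1, -268.2, 95.2]
tcp_rot: [-180.0, -0.0, 127.2]
ft_force: [-0.7, 0.2, 0.5]
finger_gap: 85.3
grip_force: 0.0
```

Request:
{"name": "step_arm", "arguments": {
  "targets": [
    [[0,0,10,0,0,0],[0,0,30,0,0,0],[0,0,60,0,0,0],[0,0,100,0,0,0],[0,0,140,0,0,0],[-20,0,165,0,0,0.1],[-36,0,165,0,0,0.2],[-36,0,165,0,0,0.3],[-36,0,165,0,0,0.3],[-36,0,165,0,0,0.3]]
  ]
}}

```text
time: 22.63
tool_pos: [474.2, -268.2, 261.0]
tcp_rot: [180.0, 0.0, 144.2]
ft_force: [0.4, 0.4, 0.1]
finger_gap: 85.6
grip_force: 0.0
```

```bash
python3 q.py; python3 - <<'E'
from h import *
for n,lo in (("scene",5),("side",3)):
    a=snap(n);h=cv2.cvtColor(a["img"],cv2.COLOR_BGR2HSV)
    u,v=proj(a,[509,-267,89]).astype(int);m=cv2.inRange(h,(lo,120,80),(20,255,255))[v-20:v+20,u-20:u+20]
    q=cv2.connectedComponentsWithStats(m);i=1+np.argmax(q[2][1:,4]);print(n,q[3][i]+[u-20,v-20],q[2][i]+[u-20,v-20,0,0,0])
E
```

```text
22.6333 [ 474.18 -268.19  260.97] [1.8000e+02 4.0000e-02 1.4424e+02] [0.44 0.43 0.13] [-0.056 -0.002  0.034] 85.55835797230561Traceback (most recent call last):
  File "<stdin>", line 5, in <module>
    return _wrapfunc(a, 'argmax', axis=axis, out=out, **kwds)
    return bound(*args, **kwds)
ValueError: attempt to get argmax of an empty sequence
```

```bash
python3 - <<'E'
from h import *
for n in ("side","wrist"):
    a=snap(n);h=cv2.cvtColor(a["img"],cv2.COLOR_BGR2HSV)
    u,v=proj(a,[509,-267,89]).astype(int);k=45 if n=="wrist" else 20
    m=cv2.inRange(h,(3,120,50),(20,255,255))[v-k:v+k,u-k:u+k]
    q=cv2.connectedComponentsWithStats(m);i=1+np.argmax(q[2][1:,4]) if q[0]>1 else None
    print(n,u,v,i and (q[3][i]+[u-k,v-k],q[2][i]+[u-k,v-k,0,0,0]))
    if i and n=="wrist": print(onz(a,*(q[3][i]+[u-k,v-k]),95))
E
```

```text
side 283 221 (array([283.53819444, 223.23958333]), array([277, 212,  14,  25, 288]))
wrist 336 210 (array([337.11086718, 211.91657519]), array([322, 192,  33,  44, 911]))
[ 508.4305286  -266.38677355   95.        ]
```

The driver is back upright: the side view shows its box at (277,212), 14 px wide, as at the start. I'm handing in.

```bash
python3 -c "
from bench import r
print(r.hand_in())"
```

```text
the job is handed in; nothing more can be done
None
```

The job is handed in: the cam was tightened to about 0.46 N m (top of the well-tight range), the plate was seen against the stop bar, and the driver is back upright in its stand; I viewed 11 pictures, one over the limit of 10, and did not recheck the plate after letting go.

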